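Open the flow transmitter's bayonet cover

ROBOT

A 6-joint arm with a two-finger parallel gripper is mounted at the origin on the work surface. World frame = base frame: x ahead of the robot, y to its left, z up, the work surface at z = 0. Lengths are in mm, angles in rad, forces in N, time in s.
With the tool pointing down it reaches from about 350 to 1000 mm from the base axis. Payload 7.1 kg.
Tool frame: the origin (TCP) lies at the centre of the arm's flange, where the gripper is bolted on; the fingertips stand 173 mm ahead of it and the grasp point (between the pads) lies 155 mm ahead of it; z points along the fingers, y is the line along which they close (so a half turn about z gives the same grasp; the last joint's range is limited). The gripper opens to 85 mm and grips with 20 to 120 N. Pads are 22 mm wide; open, the fingers measure 114 mm over their backs; the gripper's body (76 mm by 85 mm) begins 54 mm behind the grasp point. The pads swing forward as they close: fully open they stand 13 mm farther back than shut.
Start: joints at [-1.262, 0.423, 1.63, -0, 1.089, -0.019], TCP at [201.243, -591.699, 404.719] pointing down, gripper open.
Joint ranges: [-3, 3], [-0.9, 2.11], [0.09, 2.58], [-1.31, 4.45], [0.11, 2.69], [-2.54, 2.54]. Speed limits (rad/s): [2.39, 2.39, 3.01, 3.14, 3.14, 3.14].

INTERFACE

Orientations are given as a 3x3 rotation matrix whose columns are the frame's x, y, z axes.
In Python, from bench import readout, eyes, job_done, nets gives the robot as it stands.
- The arm moves only by the tool carry_out, never from a script. Its argument "moves" is a list of rows, each a list of 3 entries, a list of its own where there are three numbers: the shift along the tool's x, y, z in m, then the turn, a rotation vector about the tool's x, y, z in degrees, then the opening, from 0 (shut) to 1 (fully open). In form: [[[dx, dy, dz], [ax, ay, az], grip], ...]. A call has exactly 8 rows; each row shifts and turns the commanded pose from where the row before left it, along the tool's axes as they then stand; what a row does not reach is not made up. A row lasts 1/8 s, in which the tool goes at most 62.5 mm and 10.7 degrees, less where a joint would pass 70% of its speed; a pose out of reach is approached as far as the arm can. A call is refused whole if a number of a shift passes 0.0625 or a number of a turn 10.7, either way. A call with a gripper value outside its range is refused whole. The fingers move at their own pace and stop on an object; the grip force is fixed at half the most. Time passes only in rows, so rows that do not move let the fingers close, or fill a call up. It gives the time, the measured TCP pose, the force, the opening and the grip force at its end, in the units of the state.
- readout.state(): the state, without advancing time (a new reading comes with each control period).
- eyes.snapshot(name): name is "scene" or "top"; returns the picture (384x512x3 uint8, blue, green, red); there is no depth.
- eyes.get_calibration(name): a dict with "camera_matrix" (3x3 intrinsics, pixels), "rvec" (rotation vector, rad) and "tvec" (3), from world to camera coordinates, as OpenCV has them. Camera axes: x right, y down, z forward; pixel columns grow to the right and rows downward; lengths in mm; the calibration is good to about 2 mm. A picture is of the moment at which its call begins. get_calibration takes no time and is no camera call.
- job_done(): hands the job in; it is judged then, once.
Trained networks look in the newest picture that a camera, given by its name, has taken for a name from the list of things; names that differ only in an ending like _2 or _b are one class to them, and where a whole thing is asked for, a point or a joint stands for the part that bears it (a point fixed in the world has none). Each returns a list of dicts, best first, with "p" (0 to 1); they miss things now and then, are a little off and sometimes report something else, mostly with a low value. They report only what shows in the picture. A call takes as long as a camera call. They do not tell look-alikes from the thing itself.
- nets.boxes_of(camera, label): "centre" ([x, y, z] in mm, in world coordinates, good to about 4 mm: the middle of the surface that is visible of it).
- nets.silhouettes(camera, label): "pixels" (384x512 bool, what is visible of it).
The state is a dict: "clock": time; "q": joint angles; "joint_velocities": joint speeds; "tau": joint torques, N m; "tcp_pos": TCP position; "ee_rot": TCP orientation; "wrist_force": force on the tool from outside, world axes, zero at the start; "ft_torque": the same for the moment, N m; "grip_width": opening from 0.0 (shut) to 1.0 (fully open); "finger_force": force on a finger pad.
Only numpy, scipy, OpenCV 4.12 (cv2) and the standard library are available. Lean on these libraries where they do the work, as an engineer would, in place of code of your own. Each camera call takes 0.05 s, during which the arm holds its last target. There are 200 camera calls.

TASK

Open the blue flow transmitter so its terminal board can be wired: twist its cover a quarter turn anticlockwise (seen from above) to free the two lugs, lift it off by its black bar and lay it gently in the grey parts tray, flat with the bar upwards. Let go of it there and leave the other things on the bench where they are.

Things in the scene. Friction and masses are not known exactly. Their poses are not given: they have to be found in the camera images.
- transmitter: Blue round cast housing, face up on a 170 x 170 x 12 mm aluminium plate, fixed. Origin: on the bench under the bore's centre, z up, x along the side neck with steel flange (reaches 118 mm out, 103 mm high). Cable glands reach 96 mm to +y and -y, 62 mm high. Locked: the cover's bar lies along this x axis (red marks, starts up to 9 degrees past it). Open: bar along this y axis (green marks).
- transmitter_rim (a point): Centre of the transmitter's rim, 115 mm above the bench; axes as the transmitter. The rim is 146 mm wide; bore 92 mm. Two inward lips on its +y and -y sides hold down the cover's lugs. The cover turns anticlockwise from above (positive about z) to open: lugs come clear of the lips after about 75 degrees and meet a fixed stop at about 95. Before 75 degrees it cannot be lifted.
- cover: White round cover with black bar, loose, 0.35 to 0.6 kg. Origin: centre of underside (92 mm above the bench when fitted), x along the bar, z up. From the underside up: spigot 86 mm wide, 8 mm high, 2 to 3 mm play in the bore; white disc 96 mm wide up to 26 mm, with flat lugs on +y and -y reaching 59 mm out; then the bar. Seat and lugs are greased: it turns easily (under 5 N at a bar end), no spring.
- cover_grip (a point): Grasp point of the cover: middle of the black bar, 48 mm above the cover's underside, 22 mm above the white disc, 16 mm below the bar's top. x along the bar, y across its 16 mm thickness, z up.
- bar_end (a point): Middle of one end part of the bar, where it can be pushed round: 62 mm from the cover's centre (along cover +x; the other end is alike, along -x), 40 mm above its underside. The bar is 144 mm long in all, its ends 26 to 54 mm above the underside (when fitted 118 to 146 mm above the bench, 3 mm over the rim), its middle 80 mm up to 64 mm.
- tray: Grey open parts tray, 220 mm (its x) by 190 mm (its y), 30 mm high, walls and floor 5 mm, fixed to the bench. Origin: on the bench under its centre, z up.
- tray_in (a point): Centre of the tray's inner floor, 5 mm above the bench, axes as the tray. The cover lies flat on its spigot here, its bar higher than the tray's walls.
- multimeter: Yellow hand multimeter lying flat, 85 x 175 x 36 mm; origin centre of underside. Leave alone.
- mug: Blue mug, 80 mm wide, 95 mm high; origin centre of underside. Leave alone.
- carton: Small cardboard box 100 x 130 x 70 mm; origin centre of underside. Leave alone.
- screwdriver: Screwdriver 200 mm long lying along its x; leave alone.
Not all that is in view belongs to the job. Of the things that look like the cover, the largest one is meant.

How it is judged (in metres and radians):
On the way, in this order (a step that is already met when the one before it is completed fails the run):
1. the cover is turned to its open position while still seated on the transmitter (angle between the x axis of cover and the x axis of transmitter, either way round above 1.15 rad and z of cover in the frame of transmitter below 0.096 m and horizontal distance between cover and transmitter below 0.008 m and angle between cover's own z axis and vertical below 0.1 rad), for 0.1 s.
2. the cover is lifted clear of the transmitter (z of cover in the frame of transmitter above 0.13 m), for 0.1 s.
At the end, for the whole second after the job is handed in: The cover lies at rest in the tray, flat on its spigot on the tray's floor (within 5 mm of it, within 6 degrees of level), bar upwards, within 62 mm (tray x) and 47 mm (tray y) of the tray's centre (x of cover in the frame of tray_in between -0.062 and 0.062 m and y of cover in the frame of tray_in between -0.047 and 0.047 m and z of cover in the frame of tray_in below 0.005 m and angle between cover's own z axis and vertical below 0.1 rad and linear speed of cover below 0.03 m/s); the robot touches nothing.
It fails at once if the cover is let fall: it drops freely faster than 0.5 m/s (a drop of more than about 13 mm) (linear speed of cover above 0.5 m/s and contact force between cover and anything else below 0.05 N).
It fails at once if the cover is banged or pressed hard into the tray (more than 80 N) (contact force between cover and tray above 80 N).
It fails at once if the multimeter, mug, carton or screwdriver is moved more than 30 mm (distance of any of multimeter, mug, carton, screwdriver from where it was at the start of the episode above 0.03 m).
It also fails if it takes over 61 s, if anything falls off the work surface, if the arm or the gripper's body presses on something with over 40 N, if the wrist force passes 120 N, or if a joint passes its speed limit or range.

## Working session

There is one attempt and no reset: what is moved stays moved. The work goes in short steps, Python scripts to look and compute and a tool call to move; the robot and the scene stay as the last step left them, time stands still between calls to the robot, and variables do not carry over. Pictures are saved under pics/ and viewed, at most 10 in all, crops included, and the job is handed in when it is done.

Besides the shell and the picture viewer there is one more tool, called as name([rows], argument=value, ...), one row to a line, values as JSON. carry_out: Moves the arm, as the interface text tells. Its arguments: {"type":"object","properties":{"moves":{"type":"array","items":{"type":"array"}}},"required":["moves"]}

```bash
mkdir -p pics; ls
python3 - <<'E'
from bench import readout, eyes, nets
import cv2,numpy as np
ims=[]
for c in("scene","top"):
    im=eyes.snapshot(c); cv2.imwrite(f"pics/{c}0.png",im)
    k=eyes.get_calibration(c); R=cv2.Rodrigues(np.array(k["rvec"]))[0]; print(c,"cam",(-R.T@np.ravel(k["tvec"])).round(0), np.array(k["camera_matrix"]).round(0).tolist())
    for l in("transmitter","cover","tray","multimeter","mug","carton","screwdriver"):
        print(l,[(np.round(b["centre"]).tolist(),round(b["p"],2)) for b in nets.boxes_of(c,l)][:4])
print(readout.state())
E
```

```text
pics
scene cam [1374.   52. 1368.] [[480.0, 0.0, 253.0], [0.0, 480.0, 197.0], [0.0, 0.0, 1.0]]
transmitter [([593.0, 243.0, 73.0], 0.95)]
cover [([547.0, 261.0, 121.0], 0.92), ([748.0, 324.0, 18.0], 0.72), ([338.0, 352.0, 22.0], 0.56)]
tray [([535.0, -266.0, 6.0], 0.82)]
multimeter [([809.0, -132.0, 38.0], 0.59)]
mug [([567.0, -482.0, 58.0], 0.96), ([534.0, -269.0, 6.0], 0.71)]
carton [([804.0, 116.0, 71.0], 0.56)]
screwdriver [([542.0, 512.0, 19.0], 0.66)]
top cam [ 369.   13. 1233.] [[382.0, 0.0, 251.0], [0.0, 382.0, 193.0], [0.0, 0.0, 1.0]]
transmitter [([534.0, 225.0, 84.0], 0.75)]
cover [([335.0, 352.0, 19.0], 0.88), ([530.0, 255.0, 116.0], 0.81), ([729.0, 332.0, 14.0], 0.56)]
tray [([532.0, -267.0, 2.0], 0.83)]
multimeter [([782.0, -137.0, 40.0], 0.77)]
mug [([559.0, -488.0, 55.0], 0.86), ([532.0, -269.0, 0.0], 0.36)]
carton [([776.0, 113.0, 69.0], 0.97)]
screwdriver [([529.0, 507.0, 23.0], 0.66)]
{'clock': 0.8, 'q': array([-1.26198974e+00,  4.23074300e-01,  1.62992411e+00,  4.98172548e-06,
        1.08860164e+00, -1.90030923e-02]), 'joint_velocities': array([ 6.09240628e-04, -2.41382367e-04, -2.32058114e-05,  1.42047887e-04,
        8.95060205e-04,  3.37070501e-04]), 'tau': array([-5.09299662e-04, -5.57273912e+01, -2.82130247e+01, -9.01084877e-05,
        8.33547965e-04, -1.60416826e-07]), 'tcp_pos': array([ 201.24598905, -591.68452054,  404.72563006]), 'ee_rot': array([[ 9.46750576e-01,  3.21967927e-01,  1.95703202e-06],
       [ 3.21967927e-01, -9.46750576e-01,  8.38783725e-06],
       [ 4.55343576e-06, -7.31108821e-06, -1.00000000e+00]]), 'wrist_force': array([-0.42723087, -0.57349393,  0.67902781]), 'ft_torque': array([-0.00943812,  0.00779721, -0.0301187 ]), 'finger_force': 0.0, 'grip_width': 1.0016807866640733}
```

Run:
```python
import cv2,numpy as np
a=cv2.imread("pics/scene0.png");b=cv2.imread("pics/top0.png")
cv2.imwrite("pics/both0.png",cv2.resize(np.vstack([a,b]),None,fx=.78,fy=.78))
from bench import eyes
def px(c,P):
    k=eyes.get_calibration(c);return cv2.projectPoints(np.array(P,float).reshape(-1,1,3),np.array(k["rvec"]),np.array(k["tvec"]),np.array(k["camera_matrix"]),None)[0].reshape(-1,2)
out=[]
for c,i in(("scene",a),("top",b)):
    u,v=px(c,[[545,255,115]])[0].astype(int);print(c,u,v)
    x0=max(0,min(512-140,u-70));y0=max(0,min(384-130,v-65));print(x0,y0)
    out.append(cv2.resize(i[y0:y0+130,x0:x0+140],(400*140//140,371),interpolation=cv2.INTER_CUBIC))
cv2.imwrite("pics/crop0.png",np.hstack(out))
```

```text
scene 334 198
264 133
top 160 196
90 131
```

View pics/both0.png

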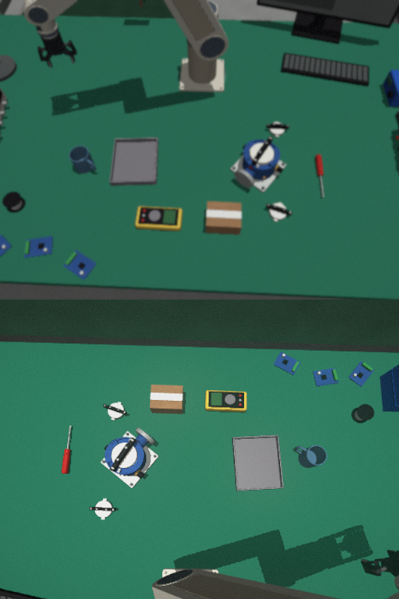

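View pics/crop0.png

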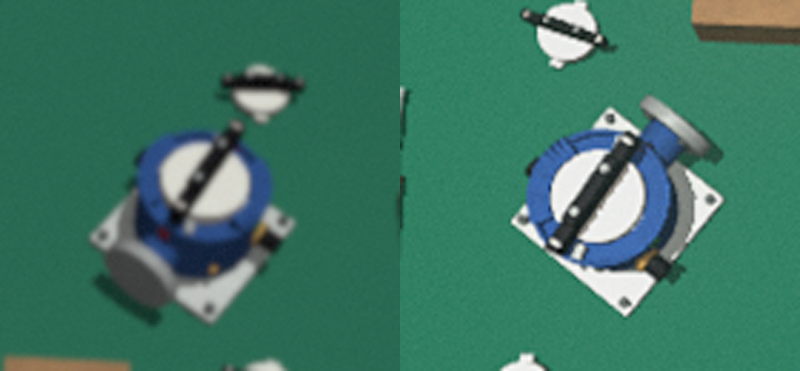

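The three look-alikes are the seated cover (scene ≈(334,198), top ≈(160,196)) and two small loose ones (scene ≈(355,163) and (357,270)). The seated one is the largest and sits on the blue transmitter, so that is the one meant. The crop confirms it: its bar ends at top px (171,179) and (145,218), and the neck points to the upper right.

```bash
cat > h.py <<'E'
import cv2,numpy as np
from bench import readout,eyes,nets
def cal(c):
    k=eyes.get_calibration(c);return np.array(k["camera_matrix"],float),cv2.Rodrigues(np.array(k["rvec"],float))[0],np.ravel(k["tvec"])
def back(c,uv,z):
    K,R,t=cal(c);C=-R.T@t;uv=np.atleast_2d(uv)
    d=(R.T@np.linalg.inv(K)@np.c_[uv,np.ones(len(uv))].T).T
    return C+d*((z-C[2])/d[:,2])[:,None]
def proj(c,P):
    K,R,t=cal(c);return cv2.projectPoints(np.array(P,float).reshape(-1,1,3),cv2.Rodrigues(R)[0],t,K,None)[0].reshape(-1,2)
E
python3 - <<'E'
from h import *
for c,e in(("scene",[[347,177.5],[326,208.3]]),("top",[[171.2,179.4],[145.3,217.9]])):
    P=back(c,e,146);d=P[0]-P[1];print(c,P.round(1).tolist(),P.mean(0).round(1),np.linalg.norm(d),np.degrees(np.arctan2(d[1],d[0])))
    # white disc top z=118
    im=cv2.imread(f"pics/{c}0.png").astype(int);u,v=proj(c,[[545,255,118]])[0].astype(int)
    m=np.zeros(im.shape[:2],np.uint8);w=(im.min(2)>165);m[w]=255
    mm=np.zeros_like(m);cv2.circle(mm,(u,v),30,255,-1);m&=mm
    n,l,s,ce=cv2.connectedComponentsWithStats(m);ids=[i for i in range(1,n) if s[i,4]>60];print([(s[i].tolist()) for i in ids])
    pts=np.argwhere(np.isin(l,ids))[:,::-1];W=back(c,pts,118);h=cv2.minEnclosingCircle(W[:,:2].astype(np.float32));print("disc",h)
    # dark bar
    md=((im.max(2)<60)&(mm>0)).astype(np.uint8);n,l,s,ce=cv2.connectedComponentsWithStats(md);i=1+np.argmax(s[1:,4]);r=cv2.minAreaRect(np.argwhere(l==i)[:,::-1].astype(np.float32));B=back(c,cv2.boxPoints(r),150);print("bar",s[i],B[:,:2].round(1).tolist(),B.mean(0))
    for s in nets.silhouettes(c,"tray")[:1]:
        y=np.argwhere(s["pixels"])[:,::-1].astype(np.float32);r=cv2.boxPoints(cv2.minAreaRect(y));B=back(c,r,20);print("tray",s["p"],B.round(0).tolist(),B.mean(0))
E
```

```text
scene [[486.2, 293.9, 146.0], [602.6, 224.2, 146.0]] [544.4 259.1 146. ] 135.61284818351578 149.0788810294792
[[321, 184, 16, 19, 160], [332, 188, 19, 21, 233]]
disc ((536.679443359375, 258.8920593261719), 46.70756530761719)
bar [328 178  21  27 122] [[582.0, 226.8], [484.6, 283.6], [497.0, 298.6], [593.5, 241.5]] [539.29254744 262.63165473 150.        ]
tray 0.77 [[421.0, -393.0, 20.0], [412.0, -181.0, 20.0], [651.0, -156.0, 20.0], [659.0, -351.0, 20.0]] [ 535.59478231 -270.36158794   20.        ]
top [[590.1, 220.7, 146.0], [477.2, 288.0, 146.0]] [533.6 254.3 146. ] 131.40750939199285 -30.838980530305104
[[143, 183, 20, 26, 217], [153, 188, 22, 28, 303]]
disc ((536.326904296875, 259.753173828125), 47.95867919921875)
bar [142 177  32  43 238] [[481.4, 301.0], [598.7, 228.6], [586.8, 210.9], [470.0, 283.6]] [534.2170962  256.03782575 150.        ]
tray 0.62 [[636.0, -156.0, 20.0], [658.0, -362.0, 20.0], [427.0, -373.0, 20.0], [408.0, -174.0, 20.0]] [ 532.28784886 -266.2638875    20.        ]
```

carry_out([
  [[0.037, -0.0436, 0], [0, 0, 0], 1],
  [[0.037, -0.0436, 0], [0, 0, 0], 1],
  [[0.037, -0.0436, 0], [0, 0, 0], 1],
  [[0.037, -0.0436, 0], [0, 0, 0], 1],
  [[0.037, -0.0436, 0], [0, 0, 0], 1],
  [[0.037, -0.0436, 0], [0, 0, 0], 1],
  [[0.037, -0.0436, 0], [0, 0, 0], 1],
  [[0.037, -0.0436, 0], [0, 0, 0], 1],
])

```text
clock: 1.9
tcp_pos: [369.6, -164.5, 405.1]
ee_rot: [[0.947, 0.322, 0.001], [0.322, -0.947, -0.001], [0.001, 0.001, -1.0]]
wrist_force: [0.6, 0.1, -0.1]
grip_width: 0.999
finger_force: 0.0
```

carry_out([
  [[0.037, -0.0436, 0], [0, 0, 0], 1],
  [[0.037, -0.0436, 0], [0, 0, 0], 1],
  [[0.037, -0.0436, 0], [0, 0, 0], 1],
  [[0.037, -0.0436, 0], [0, 0, 0], 1],
  [[0.037, -0.0436, 0], [0, 0, 0], 1],
  [[0.037, -0.0436, 0], [0, 0, 0], 1],
  [[0.037, -0.0436, 0], [0, 0, 0], 1],
  [[0.037, -0.0436, 0], [0, 0, 0], 1],
])

```text
clock: 2.9
tcp_pos: [537.6, 261.3, 404.9]
ee_rot: [[0.947, 0.322, 0.0], [0.322, -0.947, 0.0], [0.0, 0.0, -1.0]]
wrist_force: [0.8, -0.2, 1.1]
grip_width: 0.999
finger_force: 0.0
```

carry_out([
  [[0, 0, 0], [0, 0, -10], 1],
  [[0, 0, 0], [0, 0, -10], 1],
  [[0, 0, 0], [0, 0, -10], 1],
  [[0, 0, 0], [0, 0, -10], 1],
  [[0, 0, 0], [0, 0, -10], 1],
  [[0, 0, 0], [0, 0, -10], 1],
  [[0, 0, 0], [0, 0, -10], 1],
  [[0, 0, 0], [0, 0, -10], 1],
])

```text
clock: 3.9
tcp_pos: [537.1, 259.4, 404.8]
ee_rot: [[-0.158, 0.987, 0.0], [0.987, 0.158, 0.0], [0.0, 0.0, -1.0]]
wrist_force: [0.8, 0.5, -0.3]
grip_width: 0.997
finger_force: 0.0
```

carry_out([
  [[0, 0, 0], [0, 0, -10], 1],
  [[0, 0, 0], [0, 0, -10], 1],
  [[0, 0, 0], [0, 0, -10], 1],
  [[0, 0, 0], [0, 0, -10], 1],
  [[0, 0, 0], [0, 0, -10], 1],
  [[0, 0, 0], [0, 0, -0.7], 1],
  [[0, 0, 0], [0, 0, 0], 1],
  [[0, 0, 0], [0, 0, 0], 1],
])

```text
clock: 4.9
tcp_pos: [537.1, 259.4, 404.7]
ee_rot: [[-0.861, 0.509, 0.0], [0.509, 0.861, 0.0], [-0.0, 0.0, -1.0]]
wrist_force: [-0.3, -0.2, 0.5]
grip_width: 1.002
finger_force: 0.0
```

carry_out([
  [[0, 0, 0.01], [0, 0, 0], 0.6],
  [[0, 0, 0.01], [0, 0, 0], 0.6],
  [[0, 0, 0.01], [0, 0, 0], 0.6],
  [[0, 0, 0.01], [0, 0, 0], 0.6],
  [[0, 0, 0.01], [0, 0, 0], 0.6],
  [[0, 0, 0], [0, 0, 0], 0.6],
  [[0, 0, 0], [0, 0, 0], 0.6],
  [[0, 0, 0], [0, 0, 0], 0.6],
])

```text
clock: 5.9
tcp_pos: [537.3, 259.4, 355.2]
ee_rot: [[-0.861, 0.508, 0.001], [0.508, 0.861, 0.0], [-0.0, 0.001, -1.0]]
wrist_force: [-0.0, 1.1, -0.0]
grip_width: 0.6
finger_force: 0.0
```

Run:
```python
from h import *
out=[]
for c in("scene","top"):
    i=eyes.snapshot(c);u,v=proj(c,[[537,259,130]])[0].astype(int)
    i=i[v-60:v+60,u-60:u+60].copy();out.append(cv2.resize(i,(400,400),interpolation=cv2.INTER_CUBIC))
cv2.imwrite("pics/c1.png",np.hstack(out));print(readout.state()["tcp_pos"])
```

```text
[537.22063768 259.40227595 355.14598606]
```

View pics/c1.png

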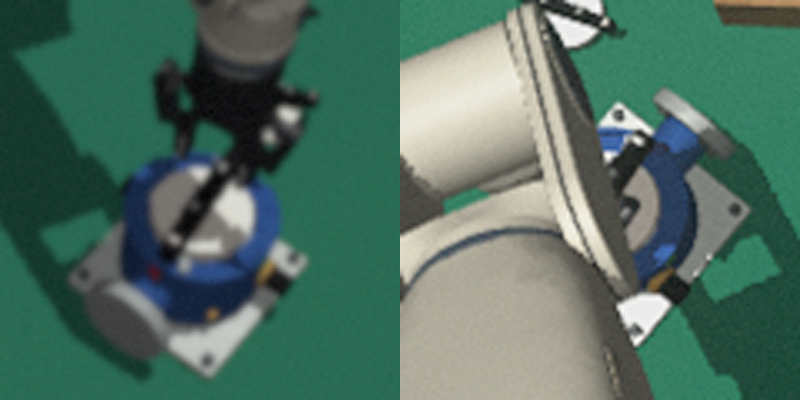

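The scene crop shows the open fingers straddling the bar line, with bar ends at crop px (240,160) and (170,250). The position looks right, so I will descend and close loosely.

carry_out([
  [[0, 0, 0.01], [0, 0, 0], 0.6],
  [[0, 0, 0.01], [0, 0, 0], 0.6],
  [[0, 0, 0.01], [0, 0, 0], 0.6],
  [[0, 0, 0.01], [0, 0, 0], 0.6],
  [[0, 0, 0.01], [0, 0, 0], 0.6],
  [[0, 0, 0.008], [0, 0, 0], 0.6],
  [[0, 0, 0], [0, 0, 0], 0.6],
  [[0, 0, 0], [0, 0, 0], 0.5],
])

```text
clock: 7.0
tcp_pos: [537.3, 259.4, 296.9]
ee_rot: [[-0.861, 0.508, 0.0], [0.508, 0.861, 0.0], [-0.0, 0.0, -1.0]]
wrist_force: [-0.0, -0.1, 0.2]
grip_width: 0.502
finger_force: 0.0
```

carry_out([
  [[0, 0, 0], [0, 0, 0], 0.4],
  [[0, 0, 0], [0, 0, 0], 0.3],
  [[0, 0, 0], [0, 0, 0], 0.26],
  [[0, 0, 0], [0, 0, 0], 0.24],
  [[0, 0, 0], [0, 0, 0], 0.24],
  [[0, 0, 0], [0, 0, 0], 0.24],
  [[0, 0, 0], [0, 0, 0], 0.24],
  [[0, 0, 0], [0, 0, 0], 0.24],
])

```text
clock: 8.0
tcp_pos: [537.1, 259.4, 296.7]
ee_rot: [[-0.861, 0.508, -0.0], [0.508, 0.861, 0.0], [0.0, 0.0, -1.0]]
wrist_force: [1.3, 0.3, 0.2]
grip_width: 0.241
finger_force: 0.0
```

carry_out([
  [[0, 0, 0], [0, 0, -5], 0.24],
  [[0, 0, 0], [0, 0, -5], 0.24],
  [[0, 0, 0], [0, 0, -5], 0.24],
  [[0, 0, 0], [0, 0, -5], 0.24],
  [[0, 0, 0], [0, 0, -5], 0.24],
  [[0, 0, 0], [0, 0, -5], 0.24],
  [[0, 0, 0], [0, 0, -5], 0.24],
  [[0, 0, 0], [0, 0, -5], 0.24],
])

```text
clock: 9.0
tcp_pos: [537.1, 259.3, 296.7]
ee_rot: [[-0.986, -0.167, -0.0], [-0.167, 0.986, 0.0], [0.0, 0.0, -1.0]]
wrist_force: [0.2, 0.2, 0.2]
grip_width: 0.238
finger_force: 1.1
```

carry_out([
  [[0, 0, 0], [0, 0, -5], 0.24],
  [[0, 0, 0], [0, 0, -5], 0.24],
  [[0, 0, 0], [0, 0, -5], 0.24],
  [[0, 0, 0], [0, 0, -5], 0.24],
  [[0, 0, 0], [0, 0, -5], 0.24],
  [[0, 0, 0], [0, 0, -5], 0.24],
  [[0, 0, 0], [0, 0, -5], 0.24],
  [[0, 0, 0], [0, 0, -5], 0.24],
])

```text
clock: 10.0
tcp_pos: [537.1, 259.3, 296.7]
ee_rot: [[-0.648, -0.762, -0.0], [-0.762, 0.648, 0.0], [0.0, 0.0, -1.0]]
wrist_force: [0.2, 0.3, 0.2]
grip_width: 0.241
finger_force: 1.1
```

Run:
```python
from h import *
out=[]
for c in("scene","top"):
    i=eyes.snapshot(c);u,v=proj(c,[[537,259,130]])[0].astype(int)
    i=i[v-60:v+60,u-60:u+60].copy();out.append(cv2.resize(i,(400,400),interpolation=cv2.INTER_CUBIC))
cv2.imwrite("pics/c2.png",np.hstack(out));s=readout.state();print(s["q"],s["ft_torque"])
```

```text
[ 4.29908571e-01  5.21965415e-01  1.76312983e+00  6.85598477e-06
  8.56523925e-01 -2.00510779e+00] [-0.03368404  0.008026    0.04876442]
```

View pics/c2.png

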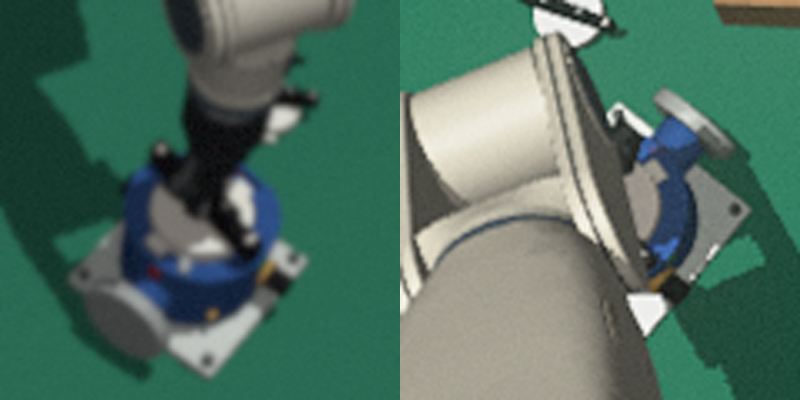

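The bar now points towards the cable gland (scene-crop end at (250,245)), so the cover is turned. I will grip it, which also squares it up.

carry_out([
  [[0, 0, 0], [0, 0, 0], 0.2],
  [[0, 0, 0], [0, 0, 0], 0.17],
  [[0, 0, 0], [0, 0, 0], 0.1],
  [[0, 0, 0], [0, 0, 0], 0.05],
  [[0, 0, 0], [0, 0, 0], 0],
  [[0, 0, 0], [0, 0, 0], 0],
  [[0, 0, 0], [0, 0, 0], 0],
  [[0, 0, 0], [0, 0, 0], 0],
])

```text
clock: 11.1
tcp_pos: [537.2, 259.4, 296.9]
ee_rot: [[-0.65, -0.76, 0.0], [-0.76, 0.65, 0.0], [-0.0, -0.0, -1.0]]
wrist_force: [-0.0, -0.1, 5.6]
grip_width: 0.178
finger_force: 59.1
```

carry_out([
  [[0, 0, -0.003], [0, 0, 0], 0],
  [[0, 0, -0.003], [0, 0, 0], 0],
  [[0, 0, 0], [0, 0, 0], 0],
  [[0, 0, 0], [0, 0, 0], 0],
  [[0, 0, 0], [0, 0, 0], 0],
  [[0, 0, 0], [0, 0, 0], 0],
  [[0, 0, 0], [0, 0, 0], 0],
  [[0, 0, 0], [0, 0, 0], 0],
])

```text
clock: 12.1
tcp_pos: [537.1, 259.4, 302.7]
ee_rot: [[-0.65, -0.76, -0.0], [-0.76, 0.65, 0.0], [0.0, 0.0, -1.0]]
wrist_force: [0.2, -0.8, -4.1]
grip_width: 0.178
finger_force: 58.4
```

It comes up freely with 4 N of weight. I will lift it clear.

carry_out([
  [[0, 0, -0.008], [0, 0, 0], 0],
  [[0, 0, -0.012], [0, 0, 0], 0],
  [[0, 0, -0.015], [0, 0, 0], 0],
  [[0, 0, -0.015], [0, 0, 0], 0],
  [[0, 0, -0.015], [0, 0, 0], 0],
  [[0, 0, -0.015], [0, 0, 0], 0],
  [[0, 0, -0.015], [0, 0, 0], 0],
  [[0, 0, -0.01], [0, 0, 0], 0],
])

```text
clock: 13.1
tcp_pos: [537.2, 259.4, 408.9]
ee_rot: [[-0.65, -0.76, 0.001], [-0.76, 0.65, 0.0], [-0.001, -0.0, -1.0]]
wrist_force: [-0.0, 0.4, -4.2]
grip_width: 0.18
finger_force: 58.5
```

Run:
```python
from h import *
s=readout.state();R=s["ee_rot"];print(s["tcp_pos"],s["finger_force"],s["wrist_force"])
print("to tray",R.T@(np.array([534,-267,s["tcp_pos"][2]])-s["tcp_pos"]))
b=cv2.imread("pics/top0.png");out=[]
for c,P in(("top",[534,-267,20]),):
    u,v=proj(c,[P])[0].astype(int);i=b[v-45:v+45,u-55:u+55];
    out.append(cv2.resize(i,None,fx=4,fy=4))
i=eyes.snapshot("scene");u,v=proj("scene",[[537,259,180]])[0].astype(int)
i=i[v-45:v+45,u-45:u+45];out.append(cv2.resize(i,None,fx=4,fy=4))
cv2.imwrite("pics/c3.png",np.hstack(out))
```

```text
[537.21349363 259.394095   408.92135567] 58.46090912818909 [-0.01561402  0.35848318 -4.1539938 ]
to tray [ 4.02256859e+02 -3.39544469e+02 -2.06570291e-01]
```

View pics/c3.png

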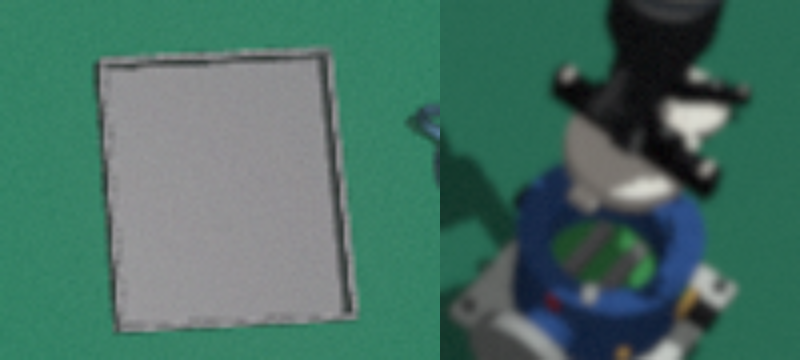

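The cover is held level with the terminal board exposed below it. The tray centre is about (530,-270), with its long side along world x.

carry_out([
  [[0, 0, 0], [0, 0, 10], 0],
  [[0, 0, 0], [0, 0, 10], 0],
  [[0, 0, 0], [0, 0, 10], 0],
  [[0, 0, 0], [0, 0, 10], 0],
  [[0, 0, 0], [0, 0, 9.5], 0],
  [[0.007, -0.015, 0], [0, 0, 0], 0],
  [[0, -0.03, 0], [0, 0, 0], 0],
  [[0, -0.035, 0], [0, 0, 0], 0],
])

```text
clock: 14.15
tcp_pos: [529.3, 178.1, 407.5]
ee_rot: [[-1.0, -0.004, -0.001], [-0.004, 1.0, -0.0], [0.001, -0.0, -1.0]]
wrist_force: [0.5, 1.1, -4.1]
grip_width: 0.177
finger_force: 58.8
```

carry_out([
  [[0, -0.045, 0], [0, 0, 0], 0],
  [[0, -0.045, 0], [0, 0, 0], 0],
  [[0, -0.045, 0], [0, 0, 0], 0],
  [[0, -0.045, 0], [0, 0, 0], 0],
  [[0, -0.045, 0], [0, 0, 0], 0],
  [[0, -0.045, 0], [0, 0, 0], 0],
  [[0, -0.045, 0], [0, 0, 0], 0],
  [[0, -0.045, 0], [0, 0, 0], 0],
])

```text
clock: 15.15
tcp_pos: [528.8, -182.4, 407.6]
ee_rot: [[-1.0, -0.003, -0.001], [-0.003, 1.0, 0.0], [0.001, 0.0, -1.0]]
wrist_force: [0.8, 0.3, -3.4]
grip_width: 0.179
finger_force: 58.8
```

carry_out([
  [[0, -0.04, 0], [0, 0, 0], 0],
  [[0, -0.03, 0], [0, 0, 0], 0],
  [[0, -0.019, 0.01], [0, 0, 0], 0],
  [[0, 0, 0.02], [0, 0, 0], 0],
  [[0, 0, 0.025], [0, 0, 0], 0],
  [[0, 0, 0.025], [0, 0, 0], 0],
  [[0, 0, 0.02], [0, 0, 0], 0],
  [[0, 0, 0.01], [0, 0, 0], 0],
])

```text
clock: 16.15
tcp_pos: [529.1, -269.1, 295.9]
ee_rot: [[-1.0, -0.001, -0.003], [-0.001, 1.0, 0.002], [0.003, 0.002, -1.0]]
wrist_force: [-0.5, -0.6, -3.7]
grip_width: 0.178
finger_force: 58.9
```

Run:
```python
from h import *
s=readout.state();print(s["tcp_pos"],s["finger_force"],s["wrist_force"],s["q"])
out=[]
for c in("scene","top"):
    i=eyes.snapshot(c);u,v=proj(c,[[530,-270,40]])[0].astype(int)
    i=i[v-60:v+60,u-60:u+60];out.append(cv2.resize(i,(400,400),interpolation=cv2.INTER_CUBIC))
    print(c,[(np.round(b["centre"]),b["p"]) for b in nets.boxes_of(c,"cover")])
cv2.imwrite("pics/c4.png",np.hstack(out))
```

```text
[ 529.11793005 -269.10601004  295.89373438] 58.87705475091934 [-0.45252107 -0.55776715 -3.70488092] [-4.90558497e-01  5.20174236e-01  1.76911296e+00  7.25756633e-05
  8.55415923e-01 -2.06287077e+00]
scene [(array([749., 324.,  20.]), 0.8), (array([ 549., -259.,  117.]), 0.79), (array([342., 353.,  17.]), 0.62)]
top [(array([777., 112.,  69.]), 0.66), (array([334., 351.,  20.]), 0.6), (array([733., 328.,  16.]), 0.55), (array([ 525., -240.,  119.]), 0.52)]
```

View pics/c4.png

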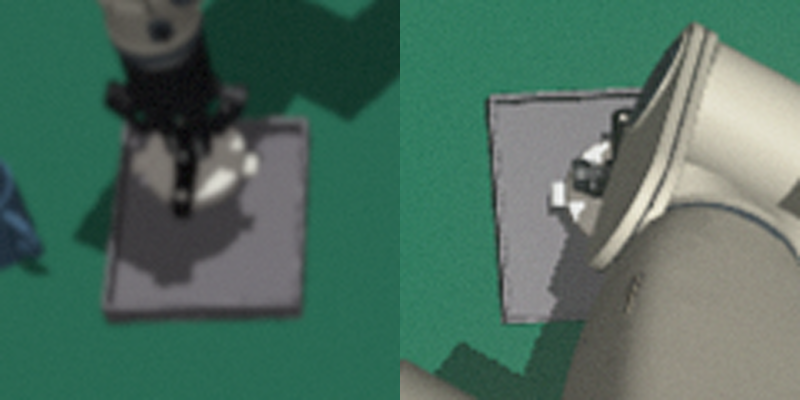

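The cover hangs level over the tray, bar along the tray's long side. I will descend, slowly near the floor.

carry_out([
  [[0, 0, 0.012], [0, 0, 0], 0],
  [[0, 0, 0.015], [0, 0, 0], 0],
  [[0, 0, 0.015], [0, 0, 0], 0],
  [[0, 0, 0.015], [0, 0, 0], 0],
  [[0, 0, 0.01], [0, 0, 0], 0],
  [[0, 0, 0.006], [0, 0, 0], 0],
  [[0, 0, 0.003], [0, 0, 0], 0],
  [[0, 0, 0], [0, 0, 0], 0],
])

```text
clock: 17.35
tcp_pos: [530.0, -269.7, 221.8]
ee_rot: [[-1.0, 0.0, 0.0], [0.0, 1.0, -0.0], [-0.0, -0.0, -1.0]]
wrist_force: [0.1, 0.8, -4.1]
grip_width: 0.18
finger_force: 59.0
```

carry_out([
  [[0, 0, 0.0015], [0, 0, 0], 0],
  [[0, 0, 0.0015], [0, 0, 0], 0],
  [[0, 0, 0.001], [0, 0, 0], 0],
  [[0, 0, 0.001], [0, 0, 0], 0],
  [[0, 0, 0.001], [0, 0, 0], 0],
  [[0, 0, 0], [0, 0, 0], 0],
  [[0, 0, 0], [0, 0, 0], 0],
  [[0, 0, 0], [0, 0, 0], 0],
])

```text
clock: 18.35
tcp_pos: [530.0, -269.6, 215.8]
ee_rot: [[-1.0, 0.0, 0.0], [0.0, 1.0, -0.0], [-0.0, -0.0, -1.0]]
wrist_force: [-0.4, 0.6, -4.2]
grip_width: 0.181
finger_force: 59.0
```

carry_out([
  [[0, 0, 0.001], [0, 0, 0], 0],
  [[0, 0, 0.001], [0, 0, 0], 0],
  [[0, 0, 0.001], [0, 0, 0], 0],
  [[0, 0, 0.001], [0, 0, 0], 0],
  [[0, 0, 0.0005], [0, 0, 0], 0],
  [[0, 0, 0], [0, 0, 0], 0],
  [[0, 0, 0], [0, 0, 0], 0],
  [[0, 0, 0], [0, 0, 0], 0],
])

```text
clock: 19.35
tcp_pos: [530.0, -269.6, 211.3]
ee_rot: [[-1.0, 0.0, 0.0], [0.0, 1.0, 0.0], [-0.0, 0.0, -1.0]]
wrist_force: [0.3, -0.7, -3.9]
grip_width: 0.175
finger_force: 59.0
```

carry_out([
  [[0, 0, 0.0005], [0, 0, 0], 0],
  [[0, 0, 0], [0, 0, 0], 0],
  [[0, 0, 0.0005], [0, 0, 0], 0],
  [[0, 0, 0], [0, 0, 0], 0],
  [[0, 0, 0.0003], [0, 0, 0], 0],
  [[0, 0, 0], [0, 0, 0], 0],
  [[0, 0, 0], [0, 0, 0], 0],
  [[0, 0, 0], [0, 0, 0], 0],
])

```text
clock: 20.35
tcp_pos: [530.0, -269.6, 210.0]
ee_rot: [[-1.0, 0.0, 0.0], [0.0, 1.0, -0.0], [-0.0, -0.0, -1.0]]
wrist_force: [-0.2, 0.1, -4.3]
grip_width: 0.176
finger_force: 59.2
```

carry_out([
  [[0, 0, 0.0005], [0, 0, 0], 0],
  [[0, 0, 0], [0, 0, 0], 0],
  [[0, 0, 0.0005], [0, 0, 0], 0],
  [[0, 0, 0], [0, 0, 0], 0],
  [[0, 0, 0.0003], [0, 0, 0], 0],
  [[0, 0, 0], [0, 0, 0], 0],
  [[0, 0, 0], [0, 0, 0], 0],
  [[0, 0, 0], [0, 0, 0], 0],
])

```text
clock: 21.35
tcp_pos: [530.0, -269.6, 209.9]
ee_rot: [[-1.0, 0.0, 0.0], [0.0, 1.0, -0.0], [-0.0, -0.0, -1.0]]
wrist_force: [-4.8, 2.5, 13.8]
grip_width: 0.179
finger_force: 61.5
```

It touches the floor with about 18 N. I will ease off, open and withdraw.

carry_out([
  [[0, 0, -0.0006], [0, 0, 0], 0],
  [[0, 0, 0], [0, 0, 0], 0],
  [[0, 0, 0], [0, 0, 0], 0.25],
  [[0, 0, 0], [0, 0, 0], 0.35],
  [[0, 0, 0], [0, 0, 0], 0.5],
  [[0, 0, 0], [0, 0, 0], 0.6],
  [[0, 0, 0], [0, 0, 0], 0.6],
  [[0, 0, 0], [0, 0, 0], 0.6],
])

```text
clock: 22.35
tcp_pos: [529.9, -269.6, 209.2]
ee_rot: [[-1.0, 0.0, -0.0], [0.0, 1.0, 0.0], [0.0, 0.0, -1.0]]
wrist_force: [0.9, -0.7, 0.0]
grip_width: 0.598
finger_force: 0.0
```

carry_out([
  [[0, 0, -0.01], [0, 0, 0], 0.6],
  [[0, 0, -0.02], [0, 0, 0], 0.6],
  [[0, 0, -0.03], [0, 0, 0], 0.6],
  [[0, 0, -0.03], [0, 0, 0], 0.6],
  [[0, 0, -0.04], [0, 0, 0], 0.6],
  [[0, 0, -0.04], [0, 0, 0], 0.6],
  [[0, 0, -0.03], [0, 0, 0], 0.6],
  [[0, 0, -0.01], [0, 0, 0], 0.6],
])

```text
clock: 23.35
tcp_pos: [530.1, -269.7, 422.7]
ee_rot: [[-1.0, 0.0, 0.004], [0.0, 1.0, -0.002], [-0.005, -0.002, -1.0]]
wrist_force: [0.7, -0.2, 0.3]
grip_width: 0.6
finger_force: 0.0
```

carry_out([
  [[0, 0.03, 0], [0, 0, 0], 0.6],
  [[0, 0.03, 0], [0, 0, 0], 0.6],
  [[0, 0.03, 0], [0, 0, 0], 0.6],
  [[0, 0.03, 0], [0, 0, 0], 0.6],
  [[0, 0.03, 0], [0, 0, 0], 0.6],
  [[0, 0.03, 0], [0, 0, 0], 0.6],
  [[0, 0.02, 0], [0, 0, 0], 0.6],
  [[0, 0, 0], [0, 0, 0], 0.6],
])

```text
clock: 24.35
tcp_pos: [529.9, -68.7, 419.0]
ee_rot: [[-1.0, -0.002, -0.001], [-0.002, 1.0, -0.0], [0.001, -0.0, -1.0]]
wrist_force: [-0.1, -0.1, -0.7]
grip_width: 0.602
finger_force: 0.0
```

Run:
```python
from h import *
s=readout.state();print(s["tcp_pos"],s["finger_force"],s["wrist_force"])
out=[]
for c in("scene","top"):
    i=eyes.snapshot(c);u,v=proj(c,[[530,-270,20]])[0].astype(int)
    i=i[v-60:v+60,u-60:u+60];out.append(cv2.resize(i,(400,400),interpolation=cv2.INTER_CUBIC))
    for l in("cover","tray","mug","multimeter"):print(c,l,[(np.round(b["centre"]),round(b["p"],2)) for b in nets.boxes_of(c,l)])
cv2.imwrite("pics/c5.png",np.hstack(out))
```

```text
[529.85743609 -68.65423327 419.04714153] 0.0 [-0.14045378 -0.10075841 -0.73604782]
scene cover [(array([748., 325.,  20.]), 0.94), (array([336., 353.,  20.]), 0.6), (array([ 538., -261.,   30.]), 0.57)]
scene tray [(array([ 553., -259.,    6.]), 0.88)]
scene mug [(array([ 570., -477.,   56.]), 0.63)]
scene multimeter [(array([ 807., -132.,   39.]), 0.77)]
top cover [(array([333., 350.,  18.]), 0.79), (array([732., 328.,  15.]), 0.6)]
top tray [(array([ 528., -322.,    2.]), 0.87)]
top mug [(array([ 560., -485.,   52.]), 0.68), (array([ 784., -135.,   40.]), 0.52), (array([ 524., -266.,   39.]), 0.38)]
top multimeter [(array([ 782., -134.,   44.]), 0.73)]
```

View pics/c5.png

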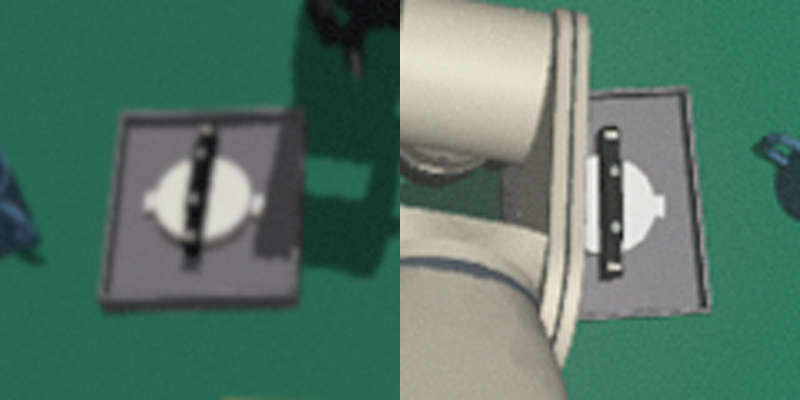

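The cover lies flat in the middle of the tray (scene crop (203,200)) with the bar up. The mug and multimeter have not moved, and the arm is clear.

```bash
python3 -c "
from bench import job_done
print(job_done())"
```

```text
the job is handed in; nothing more can be done
None
```

The cover was turned to its open position, lifted off and laid flat, bar up, near the middle of the tray; I let go of it and handed the job in at about 25 s, with no verdict returned.

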